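Serve the last can and hold the dispenser's pusher at the fill line

ROBOT

A 6-joint arm with a two-finger parallel gripper is mounted at the origin on the work surface. World frame = base frame: x ahead of the robot, y to its left, z up, the work surface at z = 0. Lengths are in m, angles in rad, forces in N, time in s.
With the tool pointing down it reaches from about 0.375 to 0.975 m from the base axis. Payload 3.8 kg.
Tool frame: the origin (TCP) lies at the very end of the fingers, on their centre line; the grasp point (between the pads) lies 19 mm behind it; z points along the fingers, y is the line along which they close (so a half turn about z gives the same grasp; the last joint's range is limited). The gripper opens to 88 mm and grips with 3 to 60 N. Pads are 18 mm wide; open, the fingers measure 123 mm over their backs; the gripper's body (75 mm by 187 mm) begins 45 mm behind the grasp point.
Start: joints at [-1.257, 0.264, 1.604, -0, 1.274, -0.037], TCP at [0.232, -0.634, 0.239] pointing down, gripper open.
Joint ranges: [-2.63, 2.63], [-0.94, 2.18], [0.31, 2.57], [-1.31, 4.45], [0, 2.66], [-2.55, 2.55]. Speed limits (rad/s): [2.57, 2.57, 3.14, 3.14, 3.14, 3.14].

INTERFACE

Orientations are given as a rotation vector (axis times angle).
In Python, from bench import * gives the robot as it stands.
- The arm moves only by the tool servo_tool, never from a script. Its argument "rows" is a list of rows, each a list of 3 entries, a list of its own where there are three numbers: the closure in counts, from 0 (fully open) to 255 (shut), then the shift along the tool's x, y, z in m, then the turn, a rotation vector about the tool's x, y, z in degrees. A call has 1 to 8 rows; each row is the pose to reach, as a shift and turn from the pose commanded when the call began, along the tool's axes at that moment; what a row does not reach only later rows make up. A row lasts 1/12 s, in which the tool goes at most 41.7 mm and 7.16 degrees, less where a joint would pass 70% of its speed; a pose out of reach is approached as far as the arm can. A call with a gripper value outside its range is refused whole. The fingers move at their own pace and stop on an object; "squeeze" is the grip in N (left out, the last holds). Time passes only in rows, so rows that repeat a pose let the fingers close. It gives the time, the measured TCP pose, the force, the opening and the grip force at its end, in the units of the state.
- observe(): the state, without advancing time (a new reading comes with each control period).
- grab_frame(name): name is "scene" or "top"; returns a dict with "pixels" (400x640x3 uint8, red, green, blue), "fx", "fy", "cx", "cy" (pixels), "rvec" (rotation vector, rad) and "tvec" (3), from world to camera coordinates, as OpenCV has them. Camera axes: x right, y down, z forward; pixel columns grow to the right and rows downward; lengths in m; the calibration is good to about 2 mm. A picture is of the moment at which its call begins. There is no depth.
- close_job(): hands the job in; it is judged then, once.
Trained networks look in a picture, given as the dict that the camera call returned (one of the last four; its "shot" number tells which), for a name from the list of things; names that differ only in an ending like _2 or _b are one class to them, and where a whole thing is asked for, a point or a joint stands for the part that bears it (a point fixed in the world has none). Each returns a list of dicts, best first, with "conf" (0 to 1); they miss things now and then, are a little off and sometimes report something else, mostly with a low value. They report only what shows in the picture. A call takes as long as a camera call. They do not tell look-alikes from the thing itself.
- find_in(label, picture): "point" ([row, column] in pixels, amid what is visible of it).
- mark_of(label, picture): "point" ([row, column] in pixels: a listed point, or the origin of a listed thing).
The state is a dict: "t": time; "qpos": joint angles; "joint_vel": joint speeds; "joint_efforts": joint torques, N m; "tcp_pos": TCP position; "orientation": TCP orientation; "ft_force": force on the tool from outside, world axes, zero at the start; "wrist_torque": the same for the moment, N m; "gripper_width": finger opening in m; "grip_force": force on a finger pad.
Only numpy, scipy, OpenCV 4.12 (cv2) and the standard library are available. Lean on these libraries where they do the work, as an engineer would, in place of code of your own. Each camera call takes 0.05 s, during which the arm holds its last target. There are 200 camera calls.

TASK

Take the last can out of the can dispenser that has only one left, and set it down (do not drop it) standing upright inside the bamboo tray with the mug. Then pull that dispenser's spring-loaded pusher back until its front face is level with the white fill line on the channel, and keep holding it there so that I can load the fresh cans: finish with the pusher still held at the line in your gripper, it springs forward if let go. Leave the full dispenser and everything else where they are.

Things in the scene. Friction and masses are not known exactly. Their poses are not given: they have to be found in the camera images.
- lane_a: Dispenser with one can left: grey open channel, fixed to the flap, 258 x 62; inside 56 wide, floor 4 thick, walls and lip 30 high (mm). Origin on the flap below the channel's centre line; x runs along it to the front lip (inner face x = +115; back wall inner face -135), z up. The lip looks away from the robot, +-12 deg.
- line_a (a point): Middle of lane_a's fill line, on the channel floor (lane_a x = -53 mm, 4 mm above the flap): a white rib 3 mm wide across the floor and over both side walls. Axes as lane_a.
- pusher_a (a joint): Travel (m) of lane_a's black sprung pusher: 0 = fully forward, front face at lane_a x = +103 mm; grows as it is pulled back along lane_a -x. At the fill line 0.156, end stop 0.190. Starts near 0.041 pressing on the can, runs to 0 when the can is taken out. The spring pushes forward, 3.9 N at 0 to 4.8 N at the line; no latch.
- tab_a (a point): Centre of the pull tab on top of pusher_a, axes as lane_a: upright plate 10 mm thick along the channel, 34 wide, from 60 to 90 mm above the flap (centre 75); its front face, 5 mm ahead of this point, is flush with the pusher's front face. Below it the paddle, 50 wide, 6 thick; behind, sled and spring drum reach 45 mm back, below 42 mm high.
- can: The last can, standing in lane_a against its lip, underside 4 mm above the flap (on the channel floor): aluminium mini drinks can in a paper sleeve, 53 mm diameter, 88 mm high, about 170 g; 1.5 mm play to each side wall. Origin: centre of its underside, z up.
- tray: Loose bamboo tray 260 x 190 mm, 0.8 kg, left or right of the dispensers. Origin: centre of its underside; x along its length, away from the robot +-12 deg; z up. Floor 8 mm thick, inside 244 x 174; long rims 26 high, end handles at x = +-126, 45 high. Mug in the +x half, opener along the -y edge; free for the can around x = -50, y = +5 mm.
- mug: Yellow ceramic mug on the tray, 76 mm diameter, 90 mm high, handle to its +y reaching about 35 mm out. Origin: centre of its underside. Leave alone.
- opener: Flat steel bottle opener, 125 x 30 x 5 mm, lying in the tray along its -y edge. Origin: near its middle, underside. Leave alone.
- lane_b: The full dispenser, same as lane_a (258 x 62 x 30 mm, origin and axes likewise), with three cans in a row and its own pusher behind them. Leave alone.
- tab_b (a point): Centre of the pull tab of the full dispenser's pusher, same shape as tab_a. Leave alone.
- stock0: First can, at the lip of the full dispenser, 53 mm diameter, 88 high. Origin: centre of its underside. Leave alone.
- stock1: Second can in the full dispenser, same size. Leave alone.
- stock2: Third can in the full dispenser, same size, against its pusher. Leave alone.
- acrylic: Clear acrylic box with closed hinged lid, 160 x 180 x 94 mm (the lid's knob rises to about 130), fixed, on the other side from the tray. Origin: centre of its underside. Leave alone.
- timer: Black plastic push-button kitchen timer, 55 x 60 x 24 mm, lying between the two dispensers. Origin: centre of its underside. Leave alone.
There are look-alikes about, which are no part of the job. Leave any yellow look-alike of the can alone.

How it is judged:
On the way, in this order (a step that is already met when the one before it is completed fails the run):
1. the last can stands upright in the bamboo tray, let go and at rest (x of can in the frame of tray between -0.095 and 0.095 m and y of can in the frame of tray between -0.061 and 0.061 m and z of can in the frame of tray between 0.004 and 0.013 m and angle between can's own z axis and vertical below 0.1 rad and linear speed of can below 0.03 m/s and contact force between the fingers and can below 0.1 N), for 0.3 s.
2. the gripper holds that dispenser's pusher at the fill line (value of joint pusher_a between 0.149 and 0.163 m and contact force between the fingers and pusher_a above 1 N and velocity of joint pusher_a between -0.02 and 0.02 m/s and contact force between pusher_a and can below 0.2 N), for 0.3 s.
At the end, for the whole second after the job is handed in: The can stands upright (within 0.1 rad) and still on the tray's floor, inside its rims, not touched by the fingers; the emptied dispenser's pusher is at rest with its front face within 7 mm of the fill line, held there by the fingers (over 1 N of contact), not by the can (all of step 1 and all of step 2); the arm keeps its last pose, push and grip.
It fails at once if the can is let go in the air (dropped or thrown) instead of being set down (height (world z) of can above 0.045 m and contact force between the fingers and can below 0.02 N).
It fails at once if the mug, the opener, the timer or the tray is pushed more than 30 mm or the mug tipped (distance of any of mug, opener, timer, tray from where it was at the start of the episode above 0.03 m or angle between mug's own z axis and vertical above 0.4 rad).
It fails at once if the full dispenser is disturbed: a can of it moved more than 20 mm or its pusher pulled back more than 15 mm (distance of any of stock0, stock1, stock2 from where it was at the start of the episode above 0.02 m or distance of tab_b from where it was at the start of the episode above 0.015 m).
It also fails if it takes over 54 s, if anything falls off the work surface, if the arm or the gripper's body presses on something with over 40 N, if the wrist force passes 120 N, or if a joint passes its speed limit or range.

## Working session

There is one attempt and no reset: what is moved stays moved. The work goes in short steps, Python scripts to look and compute and a tool call to move; the robot and the scene stay as the last step left them, time stands still between calls to the robot, and variables do not carry over. Pictures are saved under pics/ and viewed, at most 10 in all, crops included, and the job is handed in when it is done.

Besides the shell and the picture viewer there is one more tool, called after "Emit:" as name(argument=value, ...) on one line, values as JSON. servo_tool: Moves the arm, as the interface text tells. Its arguments: {"type":"object","properties":{"rows":{"type":"array"},"squeeze":{"type":"number"}},"required":["rows"]}

```bash
mkdir -p pics; cat > h.py <<'E'
from bench import *
import numpy as np, cv2
from scipy.spatial.transform import Rotation as R
def ray(p,px):
    Rm=R.from_rotvec(np.ravel(p["rvec"])).as_matrix(); t=np.ravel(p["tvec"])
    d=Rm.T@np.array([(px[1]-p["cx"])/p["fx"],(px[0]-p["cy"])/p["fy"],1]); return -Rm.T@t,d
def atz(p,px,z):
    c,d=ray(p,px); return c+d*(z-c[2])/d[2]
def proj(p,X):
    Rm=R.from_rotvec(np.ravel(p["rvec"])).as_matrix(); c=Rm@np.array(X)+np.ravel(p["tvec"])
    return [p["fy"]*c[1]/c[2]+p["cy"],p["fx"]*c[0]/c[2]+p["cx"]]
def save(p,n,crop=None,s=1):
    im=p["pixels"][:,:,::-1]
    if crop: im=im[crop[0]:crop[1],crop[2]:crop[3]]
    cv2.imwrite("pics/"+n,cv2.resize(im,None,fx=s,fy=s,interpolation=cv2.INTER_CUBIC))
E
python3 - <<'E'
from h import *
s=observe(); print({k:np.round(v,3) for k,v in s.items()})
Z=dict(lane_a=0,line_a=.004,tab_a=.075,can=.004,tray=0,mug=.008,opener=.008,acrylic=0,timer=0)
for n in ["top","scene"]:
    p=grab_frame(n); save(p,n+"0.png"); print(n, np.round(ray(p,[0,0])[0],3))
    for l,z in Z.items():
        print(l,[(np.round(d["point"]).tolist(),round(d["conf"],2),np.round(atz(p,d["point"],z)[:2],3).tolist()) for d in mark_of(l,p)[:5]])
E
```

```text
{'t': np.float64(0.0), 'qpos': array([-1.257,  0.265,  1.605,  0.   ,  1.274, -0.037]), 'joint_vel': array([-0.001, -0.001,  0.   ,  0.   , -0.   ,  0.001]), 'joint_efforts': array([-0.0000e+00, -5.0212e+01, -3.5687e+01,  7.3000e-02,  3.0000e-02,
       -0.0000e+00]), 'tcp_pos': array([ 0.232, -0.633,  0.237]), 'orientation': array([-3.091, -0.548,  0.   ]), 'ft_force': array([-0.072, -0.347,  0.091]), 'wrist_torque': array([-0.036, -0.06 ,  0.003]), 'grip_force': np.float64(0.0), 'gripper_width': np.float64(0.088)}
top [ 0.496 -0.051  1.199]
lane_a [([219.0, 362.0], 0.84, [0.548, -0.127]), ([215.0, 276.0], 0.56, [0.558, 0.091])]
line_a []
tab_a [([238.0, 360.0], 0.69, [0.502, -0.117]), ([191.0, 268.0], 0.57, [0.611, 0.1])]
can [([182.0, 275.0], 0.85, [0.643, 0.094]), ([147.0, 308.0], 0.71, [0.733, 0.011])]
tray [([235.0, 465.0], 0.81, [0.511, -0.386]), ([228.0, 359.0], 0.45, [0.526, -0.12])]
mug [([208.0, 458.0], 0.78, [0.579, -0.369])]
opener [([248.0, 493.0], 0.77, [0.479, -0.454])]
acrylic [([243.0, 166.0], 0.83, [0.487, 0.365])]
timer [([210.0, 312.0], 0.73, [0.572, -0.002])]
scene [ 1.256 -0.13   1.072]
lane_a [([205.0, 293.0], 0.94, [0.531, -0.118]), ([205.0, 365.0], 0.69, [0.555, 0.109])]
line_a [([194.0, 363.0], 0.93, [0.513, 0.11])]
tab_a [([185.0, 291.0], 0.58, [0.506, -0.119]), ([208.0, 366.0], 0.57, [0.613, 0.094])]
can [([227.0, 367.0], 0.96, [0.637, 0.102]), ([250.0, 339.0], 0.65, [0.708, 0.005])]
tray [([207.0, 210.0], 0.88, [0.512, -0.381]), ([208.0, 295.0], 0.64, [0.545, -0.114])]
mug [([224.0, 209.0], 0.83, [0.581, -0.38])]
opener [([195.0, 190.0], 0.71, [0.465, -0.445])]
acrylic [([181.0, 437.0], 0.94, [0.482, 0.367])]
timer []
```

View pics/top0.png

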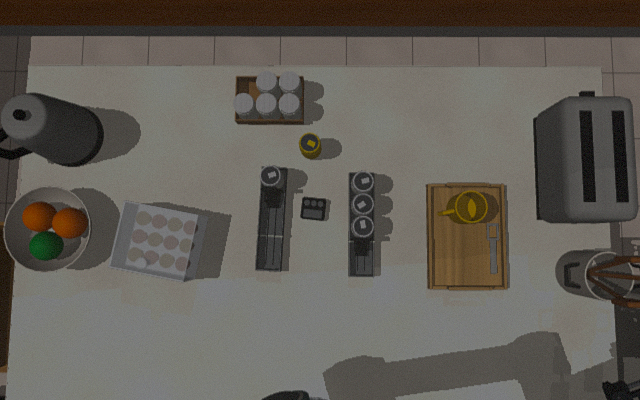

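View pics/scene0.png

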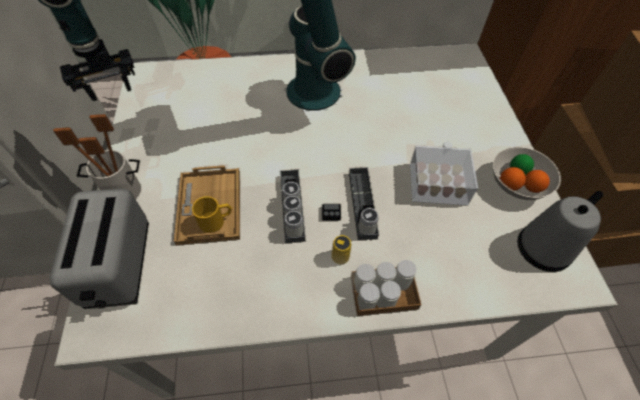

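In the top view, the left dispenser at col 270, rows 168–270 holds one can (row 176, col 270). The right one at col 362 holds three, at rows 183, 204 and 225. The lone yellow can at (145, 310) and the crate of white cans at (95, 270) are look-alikes. The target is therefore the can at (176, 270), in the left lane. I'll confirm it in a crop.

```bash
python3 - <<'E'
from h import *
p=grab_frame("top"); save(p,"crop1.png",(155,285,240,340),6)
im=p["pixels"]; g=cv2.resize(im[155:285,240:340],None,fx=6,fy=6)
hsv=cv2.cvtColor(im,cv2.COLOR_RGB2HSV)
# dark lane mask
for nm,(r0,r1,c0,c1),f in [("lane",(160,280,245,298),lambda x:(x[...,2]<110)),("tray",(175,300,418,520),lambda x:(x[...,1]>90))]:
    sub=hsv[r0:r1,c0:c1]; m=f(sub).astype(np.uint8)
    n,l,st,_=cv2.connectedComponentsWithStats(m); k=1+np.argmax(st[1:,4])
    pts=np.argwhere(l==k)[:,::-1]+[c0,r0]; b=cv2.boxPoints(cv2.minAreaRect(pts.astype(np.float32)))
    z=.03 if nm=="lane" else .035
    print(nm,np.round(b).tolist(),[np.round(atz(p,q[::-1],z)[:2],3).tolist() for q in b])
E
```

```text
lane [[254.0, 271.0], [260.0, 164.0], [298.0, 166.0], [293.0, 273.0]] [[0.42, 0.138], [0.683, 0.129], [0.679, 0.033], [0.416, 0.043]]
tray [[426.0, 183.0], [505.0, 182.0], [507.0, 289.0], [427.0, 290.0]] [[0.636, -0.282], [0.64, -0.478], [0.381, -0.474], [0.376, -0.283]]
```

View pics/crop1.png

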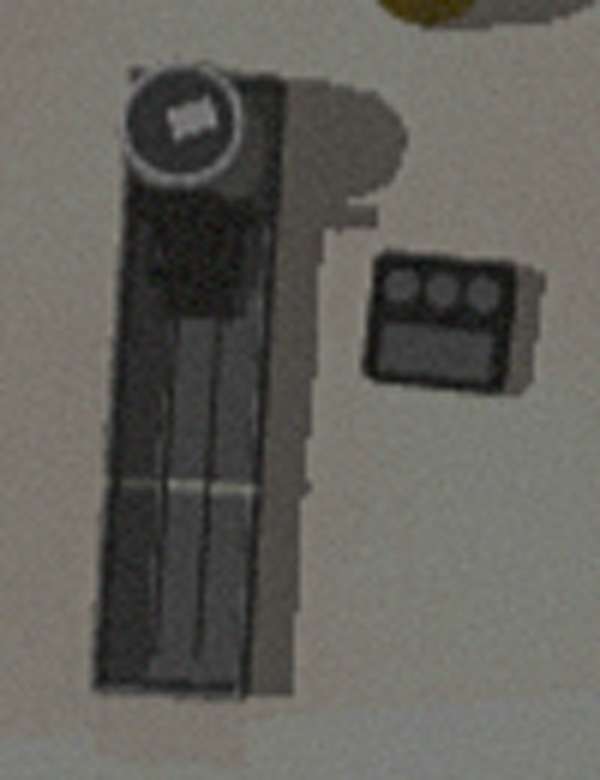

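The crop confirms it. The lone can (grey sleeve) is at crop (183, 125), against the far lip of the lane. The pusher sits behind it, the white fill line is at crop row 487, and the timer is off to the right.

```bash
python3 - <<'E'
from h import *
p=grab_frame("top")
q=lambda x,y,z:atz(p,[155+(y-.5)/6,240+(x-.5)/6],z)
bl,br,fl,fr=[q(*a,.03)[:2] for a in [(95,690),(245,697),(132,70),(287,80)]]
f=(fl+fr)/2;b=(bl+br)/2;d=f-b; yaw=np.arctan2(d[1],d[0]); u=d/np.linalg.norm(d)
print("len",np.linalg.norm(d),np.linalg.norm(bl-br),np.linalg.norm(fl-fr),"yaw",np.degrees(yaw), "front/back",f,b)
yaws=[np.degrees(np.arctan2(*(x-y)[::-1])) for x,y in((fl,bl),(fr,br))];print(yaws)
# length total 258: outer back -139, outer front 119
O=(f-119e-3*u+b+139e-3*u)/2
print("origin",O,"can pred",O+u*(.115-.0265),"can top",q(183,125,.092)[:2],"line",O-.053*u,q(187,487,.004)[:2])
s=grab_frame("scene")
for l,z in(("line_a",.004),("can",.004),("tray",0),("mug",.008)):print(l,[(np.round(atz(s,x["point"],z)[:2],3),round(x["conf"],2)) for x in mark_of(l,s)[:2]])
print(mark_of("tray",s)[:0], proj(s,[*(O+u*.0885),.004]))
for l in ("can","tab_a"):print(l,[x for x in find_in(l,p)[:3]])
st=observe();print(np.degrees(st["qpos"]),R.from_rotvec(st["orientation"]).as_matrix().round(4))
E
```

```text
len 0.25442020609003047 0.06113060956531117 0.06459264581120543 yaw -2.727488532195857 front/back [0.67525471 0.09131614] [0.42112272 0.1034229 ]
[np.float64(-2.3391822336988297), np.float64(-3.117726816662146)]
origin [0.55817739 0.09689366] can pred [0.64657713 0.09268233] can top [0.64585828 0.09386694] line [0.50523743 0.0994157 ] [0.50499274 0.10117561]
line_a [(array([0.516, 0.121]), 0.56)]
can [(array([0.626, 0.097]), 0.83), (array([ 0.728, -0.   ]), 0.57)]
tray [(array([ 0.501, -0.384]), 0.89)]
mug [(array([ 0.582, -0.372]), 0.73)]
[] [np.float64(229.79863005608073), np.float64(364.8502623803474)]
can [{'point': [147.6, 308.3], 'conf': 0.66}, {'point': [176.0, 271.2], 'conf': 0.6}]
tab_a [{'point': [197.4, 271.4], 'conf': 0.59}, {'point': [244.1, 360.5], 'conf': 0.59}]
[-7.20164754e+01  1.51214239e+01  9.19033163e+01  3.46091271e-04
  7.29780250e+01 -2.11369923e+00] [[ 0.9391  0.3436 -0.    ]
 [ 0.3436 -0.9391  0.    ]
 [ 0.     -0.     -1.    ]]
```

Emit:
servo_tool(rows=[[0, [0.03, -0.025, 0], [0, 0, 4]], [0, [0.06, -0.05, 0], [0, 0, 8]], [0, [0.09, -0.075, 0], [0, 0, 12]], [0, [0.12, -0.1, 0], [0, 0, 16]], [0, [0.15, -0.125, 0], [0, 0, 20]], [0, [0.18, -0.15, 0], [0, 0, 22.8]], [0, [0.21, -0.175, 0], [0, 0, 22.8]], [0, [0.24, -0.2, 0], [0, 0, 22.8]]], squeeze=25)

```text
t: 2.17
tcp_pos: [0.3892, -0.3619, 0.239]
orientation: [3.14, -0.075, 0.001]
ft_force: [0.8, -0.6, -0.2]
gripper_width: 0.0881
grip_force: 0.0
```

Emit:
servo_tool(rows=[[0, [0.018, -0.036, 0], [0, 0, 0]], [0, [0.036, -0.072, 0], [0, 0, 0]], [0, [0.054, -0.108, 0], [0, 0, 0]], [0, [0.072, -0.144, 0], [0, 0, 0]], [0, [0.09, -0.18, 0], [0, 0, 0]], [0, [0.108, -0.216, 0], [0, 0, 0]], [0, [0.126, -0.252, 0], [0, 0, 0]], [0, [0.144, -0.288, 0], [0, 0, 0]]])

```text
t: 2.83
tcp_pos: [0.5467, -0.0808, 0.2391]
orientation: [3.14, -0.074, 0.001]
ft_force: [0.7, -0.1, 0.2]
gripper_width: 0.0886
grip_force: 0.0
```

Emit:
servo_tool(rows=[[0, [0.018, -0.036, 0], [0, 0, 0]], [0, [0.036, -0.072, 0.01], [0, 0, 0]], [0, [0.054, -0.108, 0.02], [0, 0, 0]], [0, [0.072, -0.144, 0.03], [0, 0, 0]], [0, [0.092, -0.18, 0.04], [0, 0, 0]], [0, [0.092, -0.18, 0.06], [0, 0, 0]], [0, [0.092, -0.18, 0.08], [0, 0, 0]], [0, [0.092, -0.18, 0.08], [0, 0, 0]]])

```text
t: 3.5
tcp_pos: [0.6435, 0.0936, 0.1536]
orientation: [3.14, -0.071, -0.013]
ft_force: [-0.3, -0.4, -0.9]
gripper_width: 0.0882
grip_force: 0.0
```

```bash
python3 - <<'E'
from h import *
s=observe();print(s["t"],s["tcp_pos"],s["orientation"])
p=grab_frame("top");q=grab_frame("scene")
a=p["pixels"][130:230,220:340];b=q["pixels"][150:270,310:430]
im=np.hstack([cv2.resize(a,(400,400),interpolation=2),cv2.resize(b,(400,400),interpolation=2)])
cv2.imwrite("pics/pre.png",im[:,:,::-1])
E
```

```text
3.5 [0.64350094 0.09360223 0.1535736 ] [ 3.13969444 -0.07120579 -0.01294557]
```

View pics/pre.png

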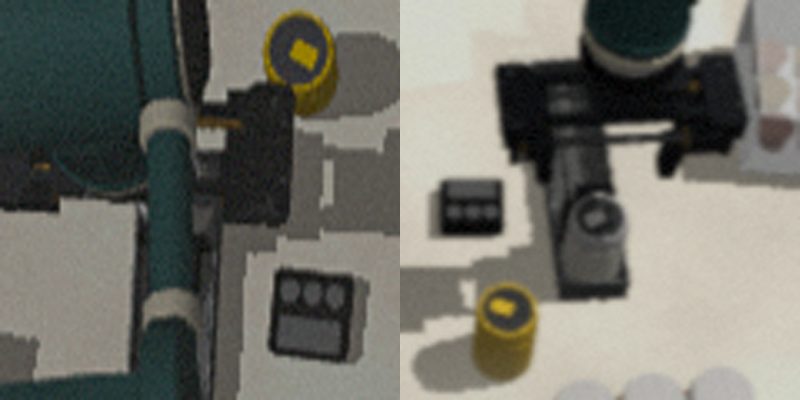

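The gripper is above the can. The fingers straddle it in y, and the yellow look-alike and the timer are clear. I'll cross-check the can's position in the scene view, using its top at about px (213, 370).

```bash
python3 - <<'E'
from h import *
q=grab_frame("scene")
print(atz(q,[150+215*.3,310+598*.3],.092), proj(q,[.646,.093,.092]),proj(q,[.646,.093,.004]))
b=q["pixels"][190:250,345:395]
cv2.imwrite("pics/can.png",cv2.resize(b,(500,600),interpolation=2)[:,:,::-1])
E
```

```text
[0.68299245 0.44163743 0.092     ] [np.float64(214.05465191658948), np.float64(368.20483567476106)] [np.float64(229.62735248439992), np.float64(364.9201648610558)]
```

View pics/can.png

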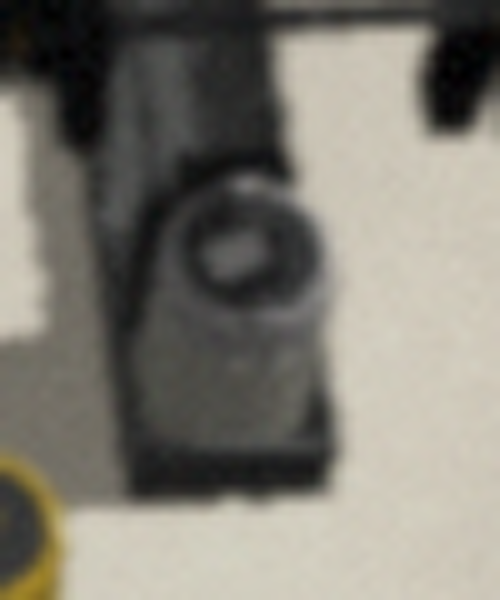

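The can's top centre is at crop (250, 250), which is px (215, 370). The prediction was (214, 368), so they agree to within about 3 mm. I'll shift y slightly and go down.

Emit:
servo_tool(rows=[[0, [0, -0.002, 0.02], [0, 0, 0]], [0, [0, -0.002, 0.04], [0, 0, 0]], [0, [0, -0.002, 0.06], [0, 0, 0]], [0, [0, -0.002, 0.08], [0, 0, 0]], [0, [0, -0.002, 0.1], [0, 0, 0]], [0, [0, -0.002, 0.108], [0, 0, 0]], [0, [0, -0.002, 0.108], [0, 0, 0]], [0, [0, -0.002, 0.108], [0, 0, 0]]])

```text
t: 4.32
tcp_pos: [0.6473, 0.0944, 0.052]
orientation: [-3.14, 0.075, -0.002]
ft_force: [-0.8, 0.3, 0.5]
gripper_width: 0.088
grip_force: 0.0
```

Emit:
servo_tool(rows=[[90, [0, 0, 0], [0, 0, 0]], [110, [0, 0, 0], [0, 0, 0]], [130, [0, 0, 0], [0, 0, 0]], [150, [0, 0, 0], [0, 0, 0]], [150, [0, 0, 0], [0, 0, 0]], [150, [0, 0, 0], [0, 0, 0]]], squeeze=25)

```text
t: 4.82
tcp_pos: [0.6471, 0.0964, 0.0518]
orientation: [-3.138, 0.075, -0.002]
ft_force: [-0.6, 4.7, 3.2]
gripper_width: 0.0525
grip_force: 25.0
```

Emit:
servo_tool(rows=[[150, [0, -0.002, -0.008], [0, 0, 0]], [150, [0, -0.002, -0.02], [0, 0, 0]], [150, [0, -0.002, -0.035], [0, 0, 0]], [150, [0, -0.002, -0.05], [0, 0, 0]], [150, [0, -0.002, -0.07], [0, 0, 0]], [150, [0, -0.002, -0.09], [0, 0, 0]], [150, [0, -0.002, -0.11], [0, 0, 0]], [150, [0, -0.002, -0.14], [0, 0, 0]]])

```text
t: 5.48
tcp_pos: [0.6443, 0.0963, 0.1899]
orientation: [3.14, -0.074, -0.008]
ft_force: [-0.1, -0.1, -2.1]
gripper_width: 0.0528
grip_force: 25.0
```

Emit:
servo_tool(rows=[[150, [-0.007, 0.02, 0], [0, 0, 0]], [150, [-0.019, 0.055, 0], [0, 0, 0]], [150, [-0.032, 0.09, 0], [0, 0, 0]], [150, [-0.044, 0.125, 0], [0, 0, 0]], [150, [-0.056, 0.16, 0], [0, 0, 0]], [150, [-0.069, 0.195, 0], [0, 0, 0]], [150, [-0.081, 0.23, 0], [0, 0, 0]], [150, [-0.093, 0.265, 0], [0, 0, 0]]])

```text
t: 6.15
tcp_pos: [0.5396, -0.165, 0.1916]
orientation: [3.141, -0.074, -0.001]
ft_force: [0.1, -0.8, -1.7]
gripper_width: 0.0522
grip_force: 25.0
```

Emit:
servo_tool(rows=[[150, [-0.012, 0.035, 0], [0, 0, 0]], [150, [-0.025, 0.07, 0], [0, 0, 0]], [150, [-0.037, 0.105, 0], [0, 0, 0]], [150, [-0.05, 0.14, 0], [0, 0, 0]], [150, [-0.062, 0.175, 0], [0, 0, 0]], [150, [-0.072, 0.2, 0], [0, 0, 0]], [150, [-0.075, 0.212, 0], [0, 0, 0]], [150, [-0.075, 0.212, 0], [0, 0, 0]]])

```text
t: 6.82
tcp_pos: [0.4549, -0.3741, 0.1913]
orientation: [3.14, -0.08, -0.001]
ft_force: [-0.2, 0.2, -2.2]
gripper_width: 0.0525
grip_force: 25.0
```

```bash
python3 - <<'E'
from h import *
s=observe();print(s["t"],s["tcp_pos"],s["orientation"],s["grip_force"])
q=grab_frame("scene");p=grab_frame("top")
for l,z in(("tray",0),("mug",.008),("can",.14)):print(l,[(np.round(atz(k,x["point"],z)[:2],3),round(x["conf"],2)) for k in (q,p) for x in mark_of(l,k)[:2]])
a=p["pixels"][170:310,410:550];b=q["pixels"][120:260,140:280]
im=np.hstack([cv2.resize(a,(400,400),interpolation=2),cv2.resize(b,(400,400),interpolation=2)])
cv2.imwrite("pics/over.png",im[:,:,::-1])
E
```

```text
6.8167 [ 0.4549241  -0.37414407  0.19132433] [ 3.13987212e+00 -7.95601936e-02 -6.08649546e-04] 24.995186096057296
tray [(array([ 0.517, -0.385]), 0.74), (array([ 0.639, -0.122]), 0.43), (array([ 0.512, -0.385]), 0.57)]
mug [(array([ 0.573, -0.372]), 0.63), (array([ 0.541, -0.118]), 0.28), (array([ 0.575, -0.37 ]), 0.88)]
can []
```

View pics/over.png

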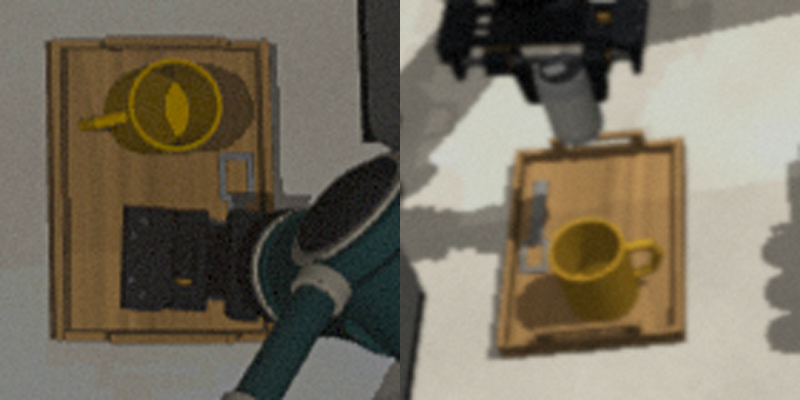

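The can is still gripped, above the free half of the tray and clear of the mug and the opener. Lowering it now.

Emit:
servo_tool(rows=[[150, [0, 0, 0.025], [0, 0, 0]], [150, [0, 0, 0.055], [0, 0, 0]], [150, [0, 0, 0.085], [0, 0, 0]], [150, [0, 0, 0.105], [0, 0, 0]], [150, [0, 0, 0.118], [0, 0, 0]], [150, [0, 0, 0.125], [0, 0, 0]], [150, [0, 0, 0.128], [0, 0, 0]], [150, [0, 0, 0.128], [0, 0, 0]]])

```text
t: 7.88
tcp_pos: [0.4568, -0.3718, 0.0629]
orientation: [3.141, -0.074, 0.0]
ft_force: [-0.3, -0.4, -1.0]
gripper_width: 0.0521
grip_force: 25.0
```

Emit:
servo_tool(rows=[[150, [0, 0, 0.002], [0, 0, 0]], [150, [0, 0, 0.004], [0, 0, 0]], [150, [0, 0, 0.005], [0, 0, 0]], [150, [0, 0, 0.006], [0, 0, 0]], [150, [0, 0, 0.006], [0, 0, 0]]])

```text
t: 8.3
tcp_pos: [0.4564, -0.3719, 0.057]
orientation: [3.14, -0.074, 0.001]
ft_force: [-0.5, 0.5, -2.2]
gripper_width: 0.0522
grip_force: 25.0
```

Emit:
servo_tool(rows=[[150, [0, 0, 0.001], [0, 0, 0]], [150, [0, 0, 0.0015], [0, 0, 0]], [150, [0, 0, 0.002], [0, 0, 0]], [150, [0, 0, 0.002], [0, 0, 0]]])

```text
t: 8.63
tcp_pos: [0.4575, -0.3721, 0.0564]
orientation: [3.14, -0.075, 0.003]
ft_force: [1.1, 2.7, 6.1]
gripper_width: 0.0524
grip_force: 25.0
```

Contact with the tray floor at 6 N. Releasing slowly.

Emit:
servo_tool(rows=[[95, [0, 0, 0], [0, 0, 0]], [80, [0, 0, 0], [0, 0, 0]], [60, [0, 0, 0], [0, 0, 0]], [30, [0, 0, 0], [0, 0, 0]], [0, [0, 0, 0], [0, 0, 0]], [0, [0, 0, 0], [0, 0, 0]], [0, [0, 0, 0], [0, 0, 0]], [0, [0, 0, 0], [0, 0, 0]]])

```text
t: 9.3
tcp_pos: [0.4562, -0.3718, 0.0546]
orientation: [-3.141, 0.074, 0.0]
ft_force: [0.1, -0.1, -0.7]
gripper_width: 0.0882
grip_force: 0.0
```

Emit:
servo_tool(rows=[[0, [0, 0, -0.02], [0, 0, 0]], [0, [0, 0, -0.05], [0, 0, 0]], [0, [0, 0, -0.08], [0, 0, 0]], [0, [0, 0, -0.11], [0, 0, 0]], [0, [0, 0, -0.14], [0, 0, 0]], [0, [0, 0, -0.16], [0, 0, 0]], [0, [0, -0.03, -0.16], [0, 0, 0]], [0, [0, -0.07, -0.16], [0, 0, 0]]])

```text
t: 9.97
tcp_pos: [0.4609, -0.3043, 0.2175]
orientation: [3.137, -0.08, 0.007]
ft_force: [0.3, 0.1, -0.2]
gripper_width: 0.0882
grip_force: 0.0
```

Emit:
servo_tool(rows=[[0, [0.012, -0.03, 0], [0, 0, -6.5]], [0, [0.026, -0.06, 0], [0, 0, -13]], [0, [0.04, -0.09, 0], [0, 0, -19.5]], [0, [0.054, -0.122, 0], [0, 0, -26]], [0, [0.068, -0.154, 0], [0, 0, -32.5]], [0, [0.082, -0.186, 0], [0, 0, -39]], [0, [0.096, -0.218, 0], [0, 0, -45.5]], [0, [0.11, -0.25, 0], [0, 0, -52]]])

```text
t: 10.63
tcp_pos: [0.5817, -0.0557, 0.2148]
orientation: [2.851, 1.318, 0.0]
ft_force: [1.1, -0.8, 0.5]
gripper_width: 0.0882
grip_force: 0.0
```

Emit:
servo_tool(rows=[[0, [0.03, -0.008, 0], [0, 0, -6.5]], [0, [0.06, -0.016, 0], [0, 0, -13]], [0, [0.09, -0.024, 0], [0, 0, -19.5]], [0, [0.12, -0.032, 0], [0, 0, -26]], [0, [0.15, -0.04, 0], [0, 0, -32.5]], [0, [0.164, -0.043, 0], [0, 0, -38]], [0, [0.164, -0.043, 0], [0, 0, -38]], [0, [0.164, -0.043, 0], [0, 0, -38]]])

```text
t: 11.3
tcp_pos: [0.6555, 0.0956, 0.2142]
orientation: [-2.274, -2.168, 0.002]
ft_force: [-0.3, -0.9, 0.1]
gripper_width: 0.0879
grip_force: 0.0
```

```bash
python3 - <<'E'
from h import *
s=observe();print(s["t"],s["tcp_pos"],s["orientation"],s["qpos"])
q=grab_frame("scene");p=grab_frame("top")
for l,z in(("tray",0),("mug",.008),("can",.008),("tab_a",.075)):print(l,[(np.round(atz(k,x["point"],z)[:2],3),round(x["conf"],2)) for k in (q,p) for x in mark_of(l,k)[:2]])
X=[.656,.0955,.075];print(proj(q,X))
b=q["pixels"][140:260,310:430];a=p["pixels"][170:310,410:550]
im=np.hstack([cv2.resize(a,(250,250),interpolation=2),np.zeros((250,0,3),np.uint8)])
im=np.hstack([np.vstack([im,np.zeros((290,250,3),np.uint8)]),cv2.resize(b,(540,540),interpolation=2)])
cv2.imwrite("pics/tab.png",im[:,:,::-1])
E
```

```text
11.3 [0.65546094 0.09555295 0.21424773] [-2.27370722e+00 -2.16766915e+00  1.61964701e-03] [ 1.07413204e-01  2.56287299e-01  1.65904121e+00 -5.23135614e-04
  1.22718590e+00  1.55330693e-01]
tray [(array([ 0.509, -0.382]), 0.81), (array([ 0.57 , -0.378]), 0.52), (array([ 0.503, -0.386]), 0.74), (array([ 0.571, -0.   ]), 0.17)]
mug [(array([ 0.575, -0.37 ]), 0.68), (array([ 0.578, -0.367]), 0.82)]
can [(array([0.722, 0.006]), 0.7), (array([ 0.449, -0.367]), 0.58), (array([0.721, 0.01 ]), 0.89)]
tab_a [(array([ 0.488, -0.126]), 0.58), (array([0.651, 0.085]), 0.57), (array([ 0.498, -0.133]), 0.78), (array([0.648, 0.092]), 0.58)]
[np.float64(220.04264293641359), np.float64(368.99623459199995)]
```

View pics/tab.png

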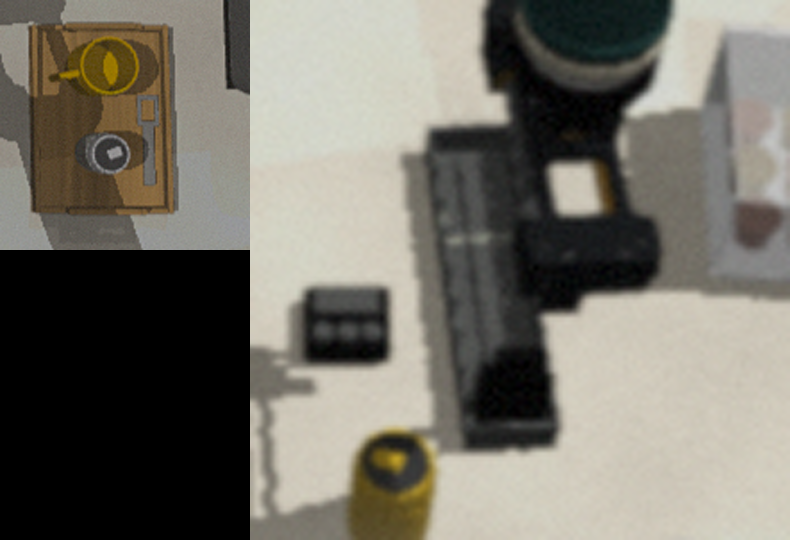

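The can stands upright in the tray (left crop 108, 153), clear of the mug and the opener. The pusher is fully forward, and its tab at about px (222, 369) matches the prediction of (220, 369). Descending over the tab.

Emit:
servo_tool(rows=[[0, [0, 0, 0.03], [0, 0, 0]], [0, [0, 0, 0.06], [0, 0, 0]], [0, [0, 0, 0.09], [0, 0, 0]], [0, [0, 0, 0.12], [0, 0, 0]], [0, [0, 0, 0.14], [0, 0, 0]], [0, [0, 0, 0.152], [0, 0, 0]], [0, [0, 0, 0.157], [0, 0, 0]], [0, [0, 0, 0.157], [0, 0, 0]]])

```text
t: 12.47
tcp_pos: [0.655, 0.0949, 0.0567]
orientation: [-2.273, -2.168, 0.002]
ft_force: [0.2, -0.2, -0.9]
gripper_width: 0.088
grip_force: 0.0
```

Emit:
servo_tool(rows=[[100, [0, 0, 0], [0, 0, 0]], [150, [0, 0, 0], [0, 0, 0]], [200, [0, 0, 0], [0, 0, 0]], [255, [0, 0, 0], [0, 0, 0]], [255, [0, 0, 0], [0, 0, 0]], [255, [0, 0, 0], [0, 0, 0]], [255, [0, 0, 0], [0, 0, 0]], [255, [0, 0, 0], [0, 0, 0]]], squeeze=30)

```text
t: 13.13
tcp_pos: [0.6556, 0.095, 0.0578]
orientation: [2.273, 2.168, 0.0]
ft_force: [1.2, 0.4, -0.6]
gripper_width: 0.0368
grip_force: 0.0
```

Emit:
servo_tool(rows=[[255, [0, 0, 0], [0, 0, 0]], [255, [0, 0, 0], [0, 0, 0]], [255, [0, 0, 0], [0, 0, 0]], [255, [0, 0, 0], [0, 0, 0]], [255, [0, 0, 0], [0, 0, 0]], [255, [0, 0, 0], [0, 0, 0]], [255, [0, 0, 0], [0, 0, 0]], [255, [0, 0, 0], [0, 0, 0]]])

```text
t: 13.8
tcp_pos: [0.6561, 0.095, 0.0577]
orientation: [2.273, 2.168, 0.001]
ft_force: [3.9, -0.5, -3.6]
gripper_width: 0.0102
grip_force: 30.0
```

Emit:
servo_tool(rows=[[255, [0, -0.005, 0], [0, 0, 0]], [255, [0, -0.02, 0], [0, 0, 0]], [255, [0, -0.035, 0], [0, 0, 0]], [255, [0, -0.05, 0], [0, 0, 0]], [255, [0, -0.065, 0], [0, 0, 0]], [255, [0, -0.08, 0], [0, 0, 0]], [255, [0, -0.09, 0], [0, 0, 0]], [255, [0, -0.1, 0], [0, 0, 0]]])

```text
t: 14.47
tcp_pos: [0.5556, 0.0998, 0.0577]
orientation: [2.272, 2.168, 0.002]
ft_force: [5.5, -0.7, -6.5]
gripper_width: 0.0095
grip_force: 30.0
```

Emit:
servo_tool(rows=[[255, [0, -0.012, 0], [0, 0, 0]], [255, [0, -0.025, 0], [0, 0, 0]], [255, [0, -0.036, 0], [0, 0, 0]], [255, [0, -0.045, 0], [0, 0, 0]], [255, [0, -0.052, 0], [0, 0, 0]], [255, [0, -0.055, 0], [0, 0, 0]], [255, [0, -0.055, 0], [0, 0, 0]], [255, [0, -0.055, 0], [0, 0, 0]]])

```text
t: 15.13
tcp_pos: [0.5008, 0.1024, 0.0577]
orientation: [2.273, 2.168, 0.0]
ft_force: [5.1, 0.6, -6.2]
gripper_width: 0.0095
grip_force: 30.0
```

```bash
python3 - <<'E'
from h import *
s=observe();print(s["t"],s["tcp_pos"],s["gripper_width"],s["ft_force"],s["grip_force"])
q=grab_frame("scene")
for l,z in(("line_a",.004),("tab_a",.075)):print(l,[(np.round(x["point"]),np.round(atz(q,x["point"],z)[:2],3),round(x["conf"],2)) for x in mark_of(l,q)[:3]])
t=s["tcp_pos"][:2];u=np.array([.9989,-.0471]);n=np.array([.0471,.9989])
for dn in(-.029,0,.029):
  f=t+u*.005+n*dn; print("front face",dn,np.round(proj(q,[*f,.034]),1),np.round(proj(q,[*f,.004]),1))
b=q["pixels"][165:240,330:405]
cv2.imwrite("pics/line.png",cv2.resize(b,(600,600),interpolation=2)[:,:,::-1])
E
```

```text
15.1333 [0.50079136 0.1023588  0.05765651] 0.00946351726119216 [ 5.060815    0.57827088 -6.18707931] 29.99898503534496
line_a []
tab_a [(array([177., 358.]), array([0.497, 0.09 ]), 0.56), (array([183., 290.]), array([ 0.5  , -0.123]), 0.49), (array([219., 290.]), array([ 0.628, -0.133]), 0.17)]
front face -0.029 [187.2 352.1] [192.7 351.4]
front face 0 [186.8 361.2] [192.3 360.2]
front face 0.029 [186.4 370.2] [192.  369.1]
```

View pics/line.png

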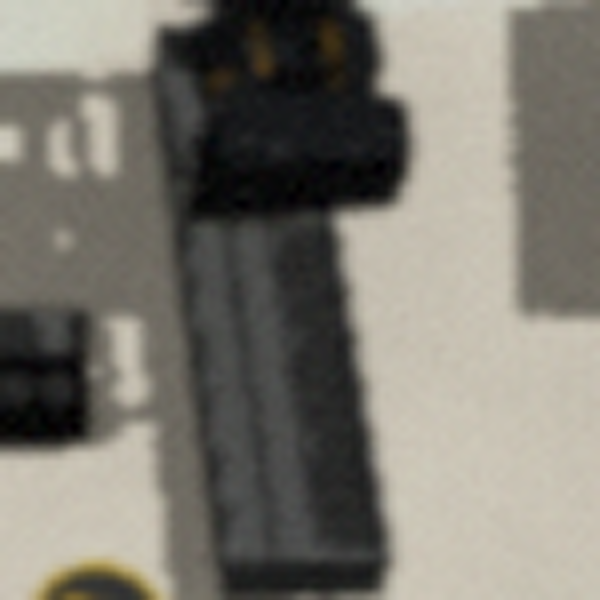

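The gripper hides the line from this view. Before the pull, though, it showed at scene px (193, 360) on the floor. The held front face projects to (192.3, 360.2), and the top view put the line at x = 0.505 against 0.506 for the face. They're level to within about 2 mm. I'll hold briefly and hand in.

Emit:
servo_tool(rows=[[255, [0, 0, 0], [0, 0, 0]], [255, [0, 0, 0], [0, 0, 0]], [255, [0, 0, 0], [0, 0, 0]], [255, [0, 0, 0], [0, 0, 0]], [255, [0, 0, 0], [0, 0, 0]], [255, [0, 0, 0], [0, 0, 0]]])

```text
t: 15.78
tcp_pos: [0.501, 0.1023, 0.0577]
orientation: [2.273, 2.168, 0.0]
ft_force: [4.9, 0.3, -6.7]
gripper_width: 0.0096
grip_force: 30.0
```

```bash
python3 -c "
from h import *
s=observe();print(s['tcp_pos'],s['grip_force'],s['gripper_width']);print(close_job())"
```

```text
[0.50104421 0.10233222 0.05766426] 29.998821672052145 0.009618338524455846
the job is handed in; nothing more can be done
None
```

I handed the job in at about 16 s: the last can stands upright in the bamboo tray, and the gripper is holding the emptied dispenser's pusher within an estimated 2 mm of the fill line; no verdict came back.

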